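# Load the stain brush and hold it level over the draining tray

## Task

Draw the round stain brush up out of the drying rack, dip its bristles well down inside the open stain-remover pot, then lift it out and turn it level so that it does not drip. Finish still holding the brush in the gripper, steady and level, with the bristle tip over the draining tray and the whole brush at least 10 cm above the worktop. Do not tip or shift the pot, and leave everything else where it is.

Things in the scene. Friction and masses are not known exactly. Their poses are not given: they have to be found in the camera images.
- brush: Stain brush, rigid, 158 mm, 35-70 g, hanging bristles down in a rack hole. The tallest tool: thick round pale wood handle with end knob, round bristles. Origin on its axis under the shoulder; z to the handle end (up at start). Above: shoulder d 38 to z 9 mm, taper, straight grip d 21 from z 24 to 78, knob d 26 to 96. Below: steel ferrule d 25, 34 long, bristles d 24, 28 long, tip at -62.
- brush_tip (a point): Centre of the bristle tip, 62 mm below the brush's origin on its axis.
- brush_grip (a point): Point on the brush's axis on the straight grip, 56 mm above the brush's origin (diameter here 21 mm, wood; a firm grip of about 40 N does no harm and keeps the brush from drooping when turned level).
- brush_end (a point): Centre of the free end of the brush's handle knob, 96 mm above the brush's origin.
- rack: White drying rack, fixed, left or right of the middle, turned up to 20 deg. Top plate 70 (x) by 232 (y), 14 thick, its top 85 mm up, on two end cheeks and a base; open along -x and +x. Three 29 mm through holes along its y at -75, 0, +75; a tool hangs loosely in each by a 38 mm shoulder (which tool where varies), drawn out upwards. Origin: centre of its underside, z up.
- crevice_brush: Another tool hanging in the rack, to be left there: flat pale wood handle 20 mm by 9 mm, top 74 mm above the rack plate, narrow flat bristle head. Origin under its shoulder, level with the top of the rack plate.
- spatula: Another tool hanging in the rack, to be left there: thin round pale wood handle 14 mm in diameter, top 57 mm above the rack plate, thin steel blade below. Origin under its shoulder, level with the top of the rack plate.
- pot: The open stain-remover pot, white, round, 78 mm in outer diameter and 55 mm high, wall 4 mm (mouth 70 mm), inner floor 6 mm above its underside, nothing solid inside; loose, about 250 g. Origin at the centre of its underside, z up.
- pot_rim (a point): Centre of the pot's mouth, level with its rim, 55 mm above the pot's origin.
- tray: Shallow aluminium draining tray, fixed on the worktop on the other side from the rack: 180 mm (its x) by 220 mm (its y), 18 mm high with a 4 mm wall. Origin at the centre of its underside, z up. Turned up to 20 degrees. The air above it and beside it is free from 0.12 m up; jugs, an iron and boxes up to 0.25 m high stand only along the back edge (x over 0.65 at the far right, over 0.75 elsewhere).
- pot_lid: The pot's grey screw lid, a disc 84 mm in diameter and 14 mm high, lying on the worktop nearer the robot than the pot. Origin at the centre of its underside.
- dosing_cap: Clear plastic dosing cap (small cup), 54 mm in diameter, 45 mm high, standing beyond the pot. Origin at the centre of its underside.
- peg: Wooden clothes peg 72 mm long (its x), 13 mm wide, 10 mm high, lying beyond the pot. Origin at the centre of its underside.
- spray: White trigger spray bottle, 68 mm in diameter, 203 mm high, its nozzle reaching 60 mm to its -x, standing at the back on the robot's right. Origin at the centre of its underside.
Mind the look-alikes: they are no part of the job. What is shaped like the crevice_brush but purple or turquoise is not meant. Leave any orange or turquoise look-alike of the brush alone.

How it is judged:
By the outcome, as a careful person would: the job done as asked, in the order asked, and still so for the second after the job is handed in, while the arm keeps its last pose, push and grip.
It also fails if it takes over 42 s, if anything falls off the work surface, if the arm or the gripper's body presses on something with over 40 N, if the wrist force passes 120 N, or if a joint passes its speed limit or range.

## Robot

A 6-joint arm with a two-finger parallel gripper is mounted at the origin on the work surface. World frame = base frame: x ahead of the robot, y to its left, z up, the work surface at z = 0. Lengths are in m, angles in rad, forces in N, time in s.
With the tool pointing down it reaches from about 0.325 to 0.775 m from the base axis. Payload 5.5 kg.
Tool frame: the origin (TCP) lies midway between the tips of the shut fingers; the grasp point (between the pads) lies 19 mm behind it; z points along the fingers, y is the line along which they close (so a half turn about z gives the same grasp; the last joint's range is limited). The gripper opens to 88 mm and grips with 3 to 60 N. Pads are 20 mm wide; open, the fingers measure 115 mm over their backs; the gripper's body (75 mm by 178 mm) begins 61 mm behind the grasp point.
Start: joints at [1.165, 0.091, 1.231, -0, 1.82, -0.057], TCP at [0.205, 0.564, 0.223] pointing down, gripper open.
Joint ranges: [-2.87, 2.87], [-0.86, 2.18], [0.17, 2.46], [-1.51, 4.65], [0.06, 2.69], [-2.65, 2.65]. Speed limits (rad/s): [2.57, 2.57, 3.01, 3.14, 3.14, 3.14].

## Interface

Orientations are given as [roll, pitch, yaw] about the fixed x, y, z axes, in that order (R = Rz(yaw) Ry(pitch) Rx(roll)).
In Python, from workcell import status, imaging, bot gives the robot as it stands.
- The arm moves only by the shell command python3 -m jog 'ROWS'. ROWS is JSON, a list of rows, each an object of numbers: "x", "y", "z": the shift along the tool's x, y, z in cm; "twist": the turn about the tool's z in rad; "claw": the finger opening in cm, from 0 to 8.78. A call has 1 to 5 rows; each row shifts and turns the commanded pose from where the row before left it, along the tool's axes as they then stand; what a row does not reach is not made up. A row lasts 1/12 s, in which the tool goes at most 41.7 mm and 7.16 degrees, less where a joint would pass 70% of its speed; a pose out of reach is approached as far as the arm can. A call is refused whole if a number of a shift passes 4.17 or a number of a turn 0.125, either way. A call with a gripper value outside its range is refused whole. The fingers move at their own pace and stop on an object; the grip force is fixed at half the most. Time passes only in rows, so rows that do not move let the fingers close. It gives the time, the measured TCP pose, the force, the opening and the grip force at its end, in the units of the state.
- status.sense(): the state, without advancing time (a new reading comes with each control period).
- imaging.camera(name): name is "side" or "top" or "wrist"; returns (picture, depth): 480x640x3 uint8, blue, green, red; 480x640 float32, m along the optical axis (not along the pixel's ray), 0 where there is no reading.
- imaging.get_calibration(name): a dict with "fov_y" (degrees; the focal length in pixels is half the picture's height over the tangent of half this angle, whatever the lens; pixels are square), "cx", "cy" (the principal point, pixels), "rvec" (rotation vector, rad) and "tvec" (3), from world to camera coordinates, as OpenCV has them; the wrist camera has in their place "hand_eye" (4x4, takes a point from camera to tool coordinates, whose origin is the TCP and whose axes are the flange's). Camera axes: x right, y down, z forward; pixel columns grow to the right and rows downward; lengths in m; the calibration is good to about 2 mm. A picture is of the moment at which its call begins: read the wrist's pose just before it. get_calibration takes no time and is no camera call.
- bot.close_job(): hands the job in; it is judged then, once.
The state is a dict: "time": time; "joint_positions": joint angles; "joint_velocities": joint speeds; "effort": joint torques, N m; "eef_pos": TCP position; "ee_rot": TCP orientation; "contact_force": force on the tool from outside, world axes, zero at the start; "wrist_torque": the same for the moment, N m; "width": finger opening in m; "grip_force": force on a finger pad.
Only numpy, scipy, OpenCV 4.12 (cv2) and the standard library are available. Lean on these libraries where they do the work, as an engineer would, in place of code of your own. Each camera call takes 0.05 s, during which the arm holds its last target. There are 200 camera calls.

## Working session

There is one attempt and no reset: what is moved stays moved. The work goes in short steps, Python scripts to look and compute and a shell command to move; the robot and the scene stay as the last step left them, time stands still between calls to the robot, and variables do not carry over. Pictures are saved under pics/ and viewed, at most 10 in all, crops included, and the job is handed in when it is done.

```bash
ls; mkdir -p pics; python3 - <<'E'
from workcell import status, imaging, bot
import cv2,numpy as np
s=status.sense();print({k:np.round(v,3).tolist() for k,v in s.items()})
for n in("top","side"):
    p,d=imaging.camera(n);np.savez(f"{n}.npz",p=p,d=d);cv2.imwrite(f"pics/{n}0.png",p)
    print(n,imaging.get_calibration(n), (d>0).mean())
print(imaging.get_calibration("wrist"))
E
```

```text
pics
{'time': 0.0, 'joint_positions': [1.165, 0.092, 1.232, -0.0, 1.82, -0.057], 'joint_velocities': [0.0, -0.0, 0.001, 0.001, 0.0, -0.003], 'effort': [0.002, -44.644, -40.645, 0.07, 0.029, -0.0], 'eef_pos': [0.205, 0.564, 0.222], 'ee_rot': [-3.14, -0.0, 2.793], 'contact_force': [0.566, -0.127, -0.971], 'wrist_torque': [0.006, 0.02, 0.046], 'grip_force': 0.0, 'width': 0.088}
top {'fov_y': 48.34794974531398, 'cx': 324.19586181280835, 'cy': 234.63403568823915, 'rvec': array([ 2.16391549, -2.14417176,  0.10685561]), 'tvec': array([-0.04114813,  0.60833348,  1.04174736])} 0.9959440104166667
side {'fov_y': 44.24462440871266, 'cx': 319.0486773022056, 'cy': 246.69873530151926, 'rvec': array([ 2.13951367, -0.36993411,  0.21381208]), 'tvec': array([-0.56958755,  0.17635266,  1.19128117])} 0.9962044270833333
{'fov_y': 58.05816469961144, 'cx': 313.8435097439352, 'cy': 239.71074558348207, 'hand_eye': array([[ 4.99394685e-04, -9.69124964e-01, -2.46569573e-01,
         6.79987678e-02],
       [ 9.99999611e-01,  3.04680737e-04,  8.27842542e-04,
         5.96146726e-04],
       [-7.27157875e-04, -2.46569890e-01,  9.69124739e-01,
        -1.62377890e-01],
       [ 0.00000000e+00,  0.00000000e+00,  0.00000000e+00,
         1.00000000e+00]])}
```

View pics/top0.png

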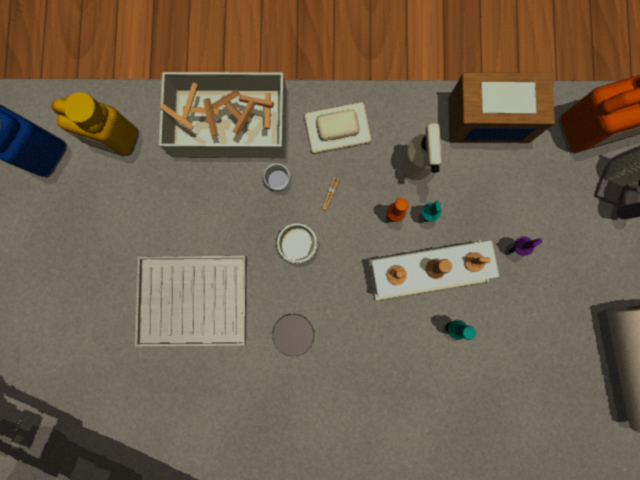

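View pics/side0.png

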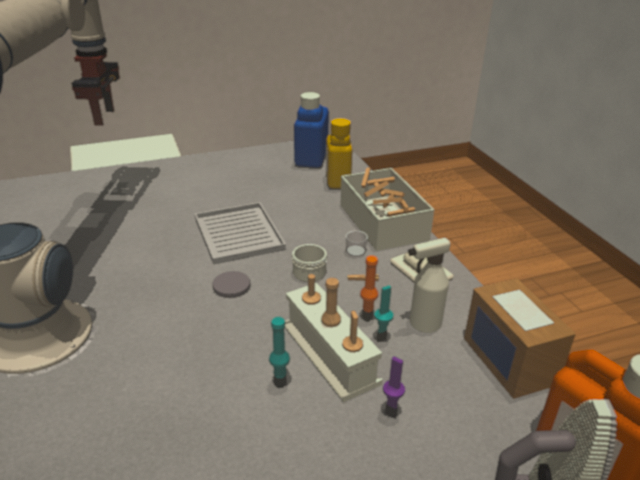

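The top view shows the rack at (435,270). The round brush, which has the thickest knob, is in the middle hole at about (438,267), with the spatula at (397,274) and the crevice brush at (477,262). The pot is at (297,244), the tray spans (137–246, 257–346) and the lid is at (293,335). In the side view the brush knob is at (332,285). The look-alikes are orange, teal and purple.

```bash
cat > h.py <<'E'
import numpy as np, cv2
from scipy.spatial.transform import Rotation as Ro
from workcell import status, imaging, bot
def cam(n):
    c=imaging.get_calibration(n); f=240/np.tan(np.radians(c["fov_y"])/2)
    K=np.array([[f,0,c["cx"]],[0,f,c["cy"]],[0,0,1]])
    if "rvec" in c:
        R=Ro.from_rotvec(c["rvec"]).as_matrix(); return K,R.T,-R.T@c["tvec"]
    s=status.sense(); T=np.eye(4); T[:3,:3]=Ro.from_euler("xyz",s["ee_rot"]).as_matrix(); T[:3,3]=s["eef_pos"]
    T=T@c["hand_eye"]; return K,T[:3,:3],T[:3,3]
def rays(n,uv):
    K,R,t=cam(n); uv=np.atleast_2d(uv).astype(float)
    d=np.c_[uv,np.ones(len(uv))]@np.linalg.inv(K).T@R.T
    return t,d
def onplane(n,uv,z):
    t,d=rays(n,uv); return t+d*((z-t[2])/d[:,2])[:,None]
def cloud(n,depth):
    v,u=np.mgrid[:480,:640]; t,d=rays(n,np.c_[u.ravel(),v.ravel()])
    return (t+d*depth.reshape(-1,1)).reshape(480,640,3)
def tri(n1,p1,n2,p2):
    A=[];b=[]
    for n,p in((n1,p1),(n2,p2)):
        t,d=rays(n,p); d=d[0]/np.linalg.norm(d); M=np.eye(3)-np.outer(d,d); A.append(M); b.append(M@t)
    return np.linalg.lstsq(np.vstack(A),np.hstack(b),rcond=None)[0]
E
python3 - <<'E'
from h import *
C={};P={}
for n in("top","side"):
    z=np.load(n+".npz"); P[n]=z["p"]; C[n]=cloud(n,z["d"])
pt=C["top"]
print("table z",np.median(pt[380:420,300:400,2]))
def win(n,u0,u1,v0,v1,zlo,zhi):
    m=np.zeros((480,640),bool); m[v0:v1,u0:u1]=1
    return m&(C[n][...,2]>zlo)&(C[n][...,2]<zhi)
for n,w in(("top",(420,460,245,290)),("side",(318,345,270,330))):
    m=win(n,*w,0.1,0.3); q=C[n][m]; top=q[:,2].max(); k=q[q[:,2]>top-.006]
    v,u=np.nonzero(m&(C[n][...,2]>top-.006)); print("brush",n,top,k.mean(0),k.min(0),k.max(0),"px",u.mean(),v.mean())
    if n=="top": a=(u.mean(),v.mean())
    else: b=(u.mean(),v.mean())
print("tri",tri("top",a,"side",b))
for n,u in(("spat",(380,410,255,290)),("crev",(465,495,245,280))):
    m=win("top",*u,0.1,0.3);q=C["top"][m];print(n,q[:,2].max(),q.mean(0))
def circ(n,w,zlo,zhi):
    m=win(n,*w,zlo,zhi); q=C[n][m]; (c,r)=cv2.minEnclosingCircle(q[:,:2].astype(np.float32)); print("pot",n,c,r,np.median(q[:,2]),np.percentile(q[:,2],95),m.sum())
circ("top",(270,325,215,272),.045,.065); circ("side",(285,335,238,285),.045,.065)
m=win("top",120,262,240,360,.011,.03); q=C["top"][m]
r=cv2.minAreaRect(q[:,:2].astype(np.float32)); print("tray",r,np.round(cv2.boxPoints(r),3).tolist(),np.median(q[:,2]))
m=win("side",185,295,195,270,.011,.03); q=C["side"][m]; r=cv2.minAreaRect(q[:,:2].astype(np.float32)); print("tray s",r,np.median(q[:,2]))
m=win("top",130,250,250,350,-.01,.03); print("tray floor",np.percentile(pt[270:330,155:230,2],[10,50,90]))
m=win("top",365,505,235,305,.075,.095);r=cv2.minAreaRect(C["top"][m][:,:2].astype(np.float32));print("rack",r)
for n,w in(("orange",(380,412,190,225)),("teal1",(415,445,195,228)),("spray",(400,445,118,182)),("all",(130,520,200,360))):
    m=win("top",*w,.05,.4);q=C["top"][m];print(n,q.min(0).round(3),q.max(0).round(3))
E
```

```text
table z -0.0005378925984400595
brush top 0.183971268971458 [ 0.53991452 -0.24720308  0.17999812] [ 0.52892939 -0.25741401  0.1779957 ] [ 0.55132683 -0.23622161  0.18397127] px 445.2869565217391 265.5739130434783
brush side 0.181733868302008 [ 0.53774968 -0.24923381  0.1789039 ] [ 0.52712137 -0.261735    0.17579782] [ 0.55051678 -0.23639038  0.18173387] px 332.01063829787233 281.52127659574467
tri [ 0.5393039  -0.24750376  0.17736269]
spat 0.14777265828199493 [ 0.52660328 -0.17221852  0.13417915]
crev 0.1629911586765418 [ 0.55250757 -0.31780074  0.14147394]
pot top (0.5904040932655334, 0.018351085484027863) 0.04027952998876572 0.05384577008292779 0.05755785258556245 321
pot side (0.590227484703064, 0.019063062965869904) 0.04320834204554558 0.05211239963368752 0.056221253483616306 317
tray ((0.4749031960964203, 0.23523294925689697), (0.1801789253950119, 0.22294914722442627), 1.0168880224227905) [[0.382999986410141, 0.3449999988079071], [0.3869999945163727, 0.12200000137090683], [0.5669999718666077, 0.125], [0.5630000233650208, 0.3479999899864197]] 0.01699690243555807
tray s ((0.4744824469089508, 0.18127857148647308), (0.18149317800998688, 0.3378910720348358), 1.2353894710540771) 0.016279695130210714
tray floor [0.00142033 0.0043931  0.00773035]
rack ((0.5405533909797668, -0.2480984926223755), (0.07004242390394211, 0.23313412070274353), 10.162287712097168)
orange [ 0.633 -0.194  0.064] [ 0.668 -0.158  0.163]
teal1 [ 0.635 -0.264  0.064] [ 0.671 -0.227  0.14 ]
spray [ 0.702 -0.259  0.05 ] [ 0.794 -0.193  0.207]
all [ 0.407 -0.413  0.05 ] [0.671 0.058 0.184]
```

```bash
timeout 20 python3 -m jog --help 2>&1 | head -20; timeout 5 python3 -c "
from workcell import status;print(status.sense()['time'])"
```

```text
invalid input: not JSON, or not a number
0.1
```

```bash
python3 -m jog '[{"twist":0.12},{"twist":0.12},{"twist":0.12},{"twist":0.12},{"twist":0.12}]'; python3 -m jog '[{"twist":0.12},{"twist":0.12},{"twist":0.12},{"twist":0.08},{"claw":5.5}]'; python3 -m jog '[{"x":-2},{"x":-3.9,"y":0.8},{"x":-3.9,"y":0.8},{"x":-3.9,"y":0.8},{"x":-3.9,"y":0.8}]'
```

```text
invalid input at $[0]: expected keys x, y, z, twist, claw
invalid input at $[0]: expected keys x, y, z, twist, claw
invalid input at $[0]: expected keys x, y, z, twist, claw
```

```bash
python3 -m jog '[{"x":0,"y":0,"z":0,"twist":0.12,"claw":6},{"x":0,"y":0,"z":0,"twist":0.12,"claw":6},{"x":0,"y":0,"z":0,"twist":0.12,"claw":6},{"x":0,"y":0,"z":0,"twist":0.12,"claw":6},{"x":0,"y":0,"z":0,"twist":0.12,"claw":6}]'; python3 -m jog '[{"x":0,"y":0,"z":0,"twist":0.12,"claw":6},{"x":0,"y":0,"z":0,"twist":0.12,"claw":6},{"x":0,"y":0,"z":0,"twist":0.12,"claw":6},{"x":0,"y":0,"z":0,"twist":0.08,"claw":6},{"x":-2,"y":0,"z":0,"twist":0,"claw":6}]'; python3 -m jog '[{"x":-3.9,"y":0.8,"z":0,"twist":0,"claw":6},{"x":-3.9,"y":0.8,"z":0,"twist":0,"claw":6},{"x":-3.9,"y":0.8,"z":0,"twist":0,"claw":6},{"x":-3.9,"y":0.8,"z":0,"twist":0,"claw":6},{"x":-3.9,"y":0.8,"z":0,"twist":0,"claw":6}]'
```

```text
time: 0.52
eef_pos: [0.205, 0.5637, 0.222]
ee_rot: [-3.141, 0.001, 2.187]
contact_force: [0.1, 0.0, 0.5]
width: 0.0609
grip_force: 0.0
time: 0.93
eef_pos: [0.2079, 0.5454, 0.2208]
ee_rot: [-3.14, 0.001, 1.75]
contact_force: [0.4, -0.3, -0.2]
width: 0.0602
grip_force: 0.0
time: 1.35
eef_pos: [0.2834, 0.3579, 0.2221]
ee_rot: [-3.141, 0.001, 1.753]
contact_force: [0.8, -0.3, 1.1]
width: 0.0599
grip_force: 0.0
```

```bash
python3 -m jog '[{"x":-4,"y":0.9,"z":0,"twist":0,"claw":6},{"x":-4,"y":0.9,"z":0,"twist":0,"claw":6},{"x":-4,"y":0.9,"z":0,"twist":0,"claw":6},{"x":-4,"y":0.9,"z":0,"twist":0,"claw":6},{"x":-4,"y":0.9,"z":0,"twist":0,"claw":6}]'; python3 -m jog '[{"x":-4,"y":0.9,"z":0,"twist":0,"claw":6},{"x":-4,"y":0.9,"z":0,"twist":0,"claw":6},{"x":-4,"y":0.9,"z":0,"twist":0,"claw":6},{"x":-4,"y":0.9,"z":0,"twist":0,"claw":6},{"x":-4,"y":0.9,"z":0,"twist":0,"claw":6}]';  python3 -m jog '[{"x":-4,"y":0.9,"z":0,"twist":0,"claw":6},{"x":-4,"y":0.9,"z":0,"twist":0,"claw":6},{"x":-4,"y":0.9,"z":0,"twist":0,"claw":6},{"x":-2,"y":0.9,"z":0,"twist":0,"claw":6},{"x":0,"y":0,"z":0,"twist":0,"claw":6}]'; python3 - <<'E'
from h import *
K,R,t=cam("wrist"); s=status.sense(); p,d=imaging.camera("wrist"); c=cloud("wrist",d); z=c[...,2]
cv2.imwrite("pics/w1.png",p)
print(s["eef_pos"],s["ee_rot"])
v,u=np.mgrid[:480,:640]
m=(z>.165)&(z<.21)&(np.hypot(c[...,0]-.54,c[...,1]+.248)<.03)
q=c[m]; print(m.sum(), q.max(0),q.min(0), q.mean(0))
Rm=Ro.from_euler("xyz",s["ee_rot"]).as_matrix(); print("to go tool",Rm.T@(np.array([.5393,-.2478,.122])-s["eef_pos"]))
E
```

```text
time: 1.77
eef_pos: [0.3638, 0.1692, 0.2224]
ee_rot: [3.141, -0.0, 1.753]
contact_force: [0.5, -0.4, 0.1]
width: 0.0602
grip_force: 0.0
time: 2.18
eef_pos: [0.4444, -0.0196, 0.2224]
ee_rot: [3.142, -0.0, 1.752]
contact_force: [1.6, 0.6, 0.4]
width: 0.0601
grip_force: 0.0
time: 2.6
eef_pos: [0.5056, -0.1523, 0.2206]
ee_rot: [-3.139, -0.0, 1.748]
contact_force: [0.1, 0.6, -0.6]
width: 0.0597
grip_force: 0.0
[ 0.50559106 -0.15230049  0.22058662] [-3.13886772e+00 -4.09627812e-04  1.74824922e+00]
1692 [ 0.5506658  -0.23025069  0.18276857] [ 0.52560674 -0.25386252  0.16509306] [ 0.53716285 -0.23918414  0.17778864]
to go tool [-0.09999062  0.0165902   0.09850083]
```

View pics/w1.png

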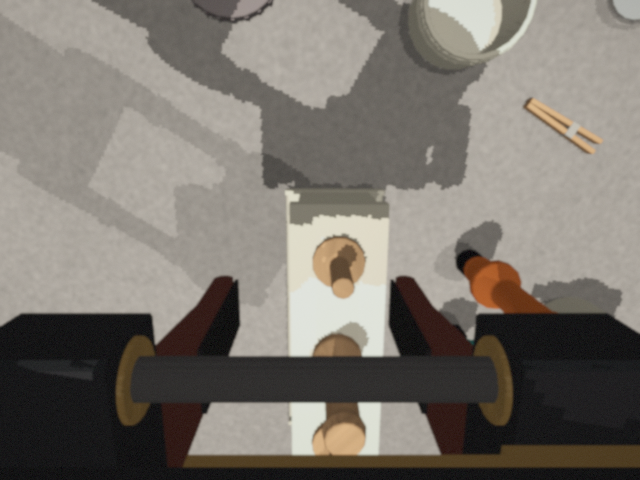

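The wrist view shows the spatula at (343,285) and the brush knob at (344,435), partly cut off by the gripper below. The knob sits midway between the fingers. I'll move over it, go down and close.

```bash
python3 -m jog '[{"x":-4,"y":0.5,"z":0,"twist":0,"claw":6},{"x":-4,"y":0.5,"z":0,"twist":0,"claw":6},{"x":-1.8,"y":0.6,"z":0,"twist":0,"claw":6},{"x":0,"y":0,"z":0,"twist":0,"claw":6},{"x":0,"y":0,"z":1,"twist":0,"claw":6}]'; python3 -m jog '[{"x":0,"y":0,"z":2.5,"twist":0,"claw":6},{"x":0,"y":0,"z":2.5,"twist":0,"claw":6},{"x":0,"y":0,"z":2.5,"twist":0,"claw":6},{"x":0,"y":0,"z":1.3,"twist":0,"claw":6},{"x":0,"y":0,"z":0,"twist":0,"claw":6}]'; python3 - <<'E'
from h import *
p,d=imaging.camera("side");cv2.imwrite("pics/s1.png",cv2.resize(p[210:390,220:420],(800,720))[:600])
E
```

```text
time: 3.07
eef_pos: [0.5389, -0.2416, 0.2141]
ee_rot: [3.14, 0.001, 1.753]
contact_force: [0.7, -0.7, 1.0]
width: 0.0602
grip_force: 0.0
time: 3.48
eef_pos: [0.5365, -0.2394, 0.1205]
ee_rot: [-3.136, -0.004, 1.755]
contact_force: [-0.6, 0.2, -0.2]
width: 0.0601
grip_force: 0.0
```

View pics/s1.png

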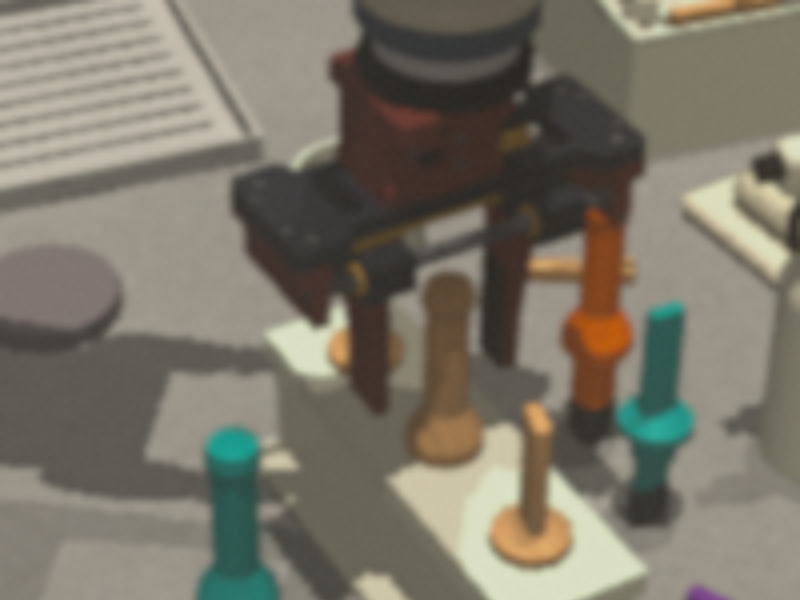

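The crop shows the brush handle (450,330) standing between the two fingers (370,340) and (505,300), about 8 mm off along the pads. I'll correct that and then close.

```bash
python3 -m jog '[{"x":-0.8,"y":0.15,"z":-0.1,"twist":0,"claw":6},{"x":0,"y":0,"z":0,"twist":0,"claw":6},{"x":0,"y":0,"z":0,"twist":0,"claw":6},{"x":0,"y":0,"z":0,"twist":0,"claw":3},{"x":0,"y":0,"z":0,"twist":0,"claw":1}]';python3 -m jog '[{"x":0,"y":0,"z":0,"twist":0,"claw":0},{"x":0,"y":0,"z":0,"twist":0,"claw":0},{"x":0,"y":0,"z":0,"twist":0,"claw":0},{"x":0,"y":0,"z":0,"twist":0,"claw":0},{"x":0,"y":0,"z":0,"twist":0,"claw":0}]'
```

```text
time: 3.95
eef_pos: [0.5417, -0.2499, 0.1266]
ee_rot: [3.141, 0.001, 1.753]
contact_force: [-0.9, -1.2, -0.6]
width: 0.0498
grip_force: 0.0
time: 4.37
eef_pos: [0.5413, -0.2497, 0.1257]
ee_rot: [-3.142, -0.0, 1.753]
contact_force: [0.1, 0.4, -0.3]
width: 0.0239
grip_force: 30.0
```

```bash
python3 -m jog '[{"x":0,"y":0,"z":0,"twist":0,"claw":0},{"x":0,"y":0,"z":0,"twist":0,"claw":0},{"x":0,"y":0,"z":-1,"twist":0,"claw":0},{"x":0,"y":0,"z":-1,"twist":0,"claw":0},{"x":0,"y":0,"z":0,"twist":0,"claw":0}]'; python3 - <<'E'
from h import *
s=status.sense();print(s["width"],s["grip_force"])
p,d=imaging.camera("side");cv2.imwrite("pics/s2.png",cv2.resize(p[210:390,220:420],(800,720))[:600])
E
```

```text
time: 4.78
eef_pos: [0.5424, -0.2502, 0.1491]
ee_rot: [3.138, 0.003, 1.753]
contact_force: [0.2, 0.2, 0.6]
width: 0.0238
grip_force: 30.0
0.023794162767236622 29.999909489852143
```

View pics/s2.png

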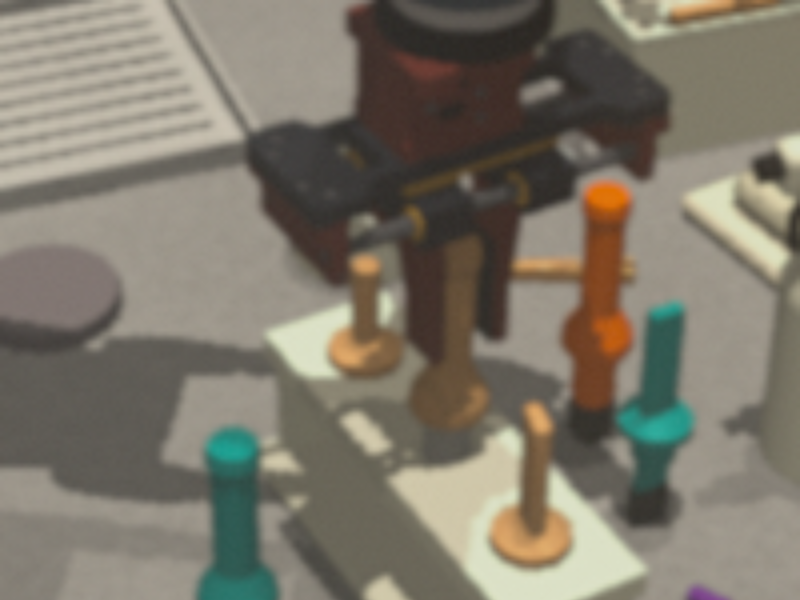

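The brush is out of its seat: the shoulder is at (450,395) and the dark ferrule (455,440) is still in the hole. I'll keep lifting, then check how it hangs.

```bash
python3 -m jog '[{"x":0,"y":0,"z":-2.5,"twist":0,"claw":0},{"x":0,"y":0,"z":-3.5,"twist":0,"claw":0},{"x":0,"y":0,"z":-3.5,"twist":0,"claw":0},{"x":0,"y":0,"z":-3.5,"twist":0,"claw":0},{"x":0,"y":0,"z":-2,"twist":0,"claw":0}]';python3 -m jog '[{"x":0,"y":0,"z":-0.5,"twist":0,"claw":0},{"x":0,"y":0,"z":0,"twist":0,"claw":0}]'; cat >> h.py <<'E'
def brush(rad=.045,below=.01,n="side",down=.125):
    s=status.sense(); p,d=imaging.camera(n); c=cloud(n,d); e=np.array(s["eef_pos"])
    q=c-e
    m=(np.hypot(q[...,0],q[...,1])<rad)&(q[...,2]<-below)&(q[...,2]>-down)
    return s,p,c,m
E
python3 - <<'E'
from h import *
s,p,c,m=brush(); print(np.round(s["eef_pos"],4),s["width"],m.sum())
q=c[m]; zs=q[:,2]
print("zmin",np.percentile(zs,[0,1,3]))
for a in np.arange(np.ceil(zs.min()*100)/100,zs.max(),.01):
    k=q[(zs>=a)&(zs<a+.01)]
    print(round(a,3),len(k),k[:,:2].min(0).round(4),k[:,:2].max(0).round(4),k.mean(0).round(4))
K,R,t=cam("side");print(t)
m=np.zeros(1)
E
```

```text
time: 5.25
eef_pos: [0.5417, -0.2498, 0.3006]
ee_rot: [3.137, 0.003, 1.753]
contact_force: [1.0, 0.7, 0.9]
width: 0.0238
grip_force: 30.0
time: 5.42
eef_pos: [0.5419, -0.25, 0.3026]
ee_rot: [3.139, 0.002, 1.753]
contact_force: [0.5, -0.1, -1.4]
width: 0.0238
grip_force: 30.0
[ 0.5419 -0.25    0.3026] 0.023801501546737124 670
zmin [0.19920754 0.2038071  0.20758019]
0.2 32 [ 0.529  -0.2597] [ 0.5481 -0.2497] [ 0.5361 -0.2554  0.2062]
0.21 62 [ 0.5267 -0.2623] [ 0.5486 -0.2463] [ 0.5356 -0.2555  0.2149]
0.22 58 [ 0.5272 -0.2604] [ 0.5489 -0.2431] [ 0.5363 -0.2552  0.2246]
0.23 72 [ 0.5266 -0.2618] [ 0.5526 -0.2391] [ 0.5366 -0.2547  0.2349]
0.24 58 [ 0.5284 -0.2611] [ 0.5492 -0.2491] [ 0.5368 -0.2555  0.2447]
0.25 49 [ 0.5283 -0.2611] [ 0.5486 -0.2439] [ 0.5359 -0.2559  0.2535]
0.26 81 [ 0.5207 -0.2673] [ 0.5541 -0.2401] [ 0.5335 -0.2601  0.2664]
0.27 150 [ 0.5213 -0.2683] [ 0.5576 -0.2388] [ 0.5358 -0.2578  0.275 ]
0.28 91 [ 0.5269 -0.2618] [ 0.5531 -0.2398] [ 0.5371 -0.2544  0.2843]
0.29 16 [ 0.5294 -0.2588] [ 0.5473 -0.2493] [ 0.5377 -0.2554  0.2912]
[ 0.22158895 -1.02729725  0.81868173]
```

```bash
python3 -m jog '[{"x":2.5,"y":1,"z":0,"twist":0,"claw":0},{"x":3.5,"y":1.3,"z":0,"twist":0,"claw":0},{"x":3.5,"y":1.3,"z":0,"twist":0,"claw":0},{"x":3.5,"y":1.3,"z":0,"twist":0,"claw":0},{"x":3.5,"y":1.3,"z":0,"twist":0,"claw":0}]';python3 -m jog '[{"x":3.5,"y":1.3,"z":0,"twist":0,"claw":0},{"x":3.5,"y":1.3,"z":0,"twist":0,"claw":0},{"x":2,"y":1,"z":0,"twist":0,"claw":0},{"x":0,"y":0,"z":0,"twist":0,"claw":0},{"x":0,"y":0,"z":0,"twist":0,"claw":0}]'; python3 - <<'E'
from h import *
s,p,c,m=brush(); q=c[m]; print(s["eef_pos"],s["ee_rot"],"tip z",np.percentile(q[:,2],[0,2]), q[q[:,2]<s["eef_pos"][2]-.06].min(0),q[q[:,2]<s["eef_pos"][2]-.06].max(0))
pm=(np.hypot(c[...,0]-.59,c[...,1]-.018)<.06)&(c[...,2]>.045)&(c[...,2]<.065); pq=c[pm]; print("pot",cv2.minEnclosingCircle(pq[:,:2].astype(np.float32)))
Rm=Ro.from_euler("xyz",s["ee_rot"]).as_matrix(); print("to go tool",Rm.T@(np.array([.592,.0185,.116])-s["eef_pos"]))
E
```

```text
time: 5.88
eef_pos: [0.572, -0.0746, 0.2972]
ee_rot: [-3.137, -0.002, 1.752]
contact_force: [0.2, 0.6, -0.0]
width: 0.0235
grip_force: 30.0
time: 6.3
eef_pos: [0.5912, 0.0199, 0.2974]
ee_rot: [-3.137, -0.001, 1.755]
contact_force: [-0.0, 0.1, -0.1]
width: 0.0237
grip_force: 30.0
[0.59121185 0.01989151 0.29744428] [-3.13683556e+00 -6.35612159e-04  1.75524227e+00] tip z [0.19417922 0.20031548] [0.57607484 0.00695344 0.19417922] [0.59883236 0.02396797 0.23709056]
pot ((0.587825357913971, 0.01823039911687374), 0.0424007885158062)
to go tool [-0.00162778  0.00138271  0.18143876]
```

```bash
python3 -m jog '[{"x":0,"y":0,"z":2.5,"twist":0,"claw":0},{"x":0,"y":0,"z":3.5,"twist":0,"claw":0},{"x":0,"y":0,"z":3.5,"twist":0,"claw":0},{"x":0,"y":0,"z":3.5,"twist":0,"claw":0},{"x":0,"y":0,"z":2.5,"twist":0,"claw":0}]';python3 -m jog '[{"x":0,"y":0,"z":1.5,"twist":0,"claw":0},{"x":0,"y":0,"z":0.9,"twist":0,"claw":0},{"x":0,"y":0,"z":0,"twist":0,"claw":0},{"x":0,"y":0,"z":0,"twist":0,"claw":0},{"x":0,"y":0,"z":0,"twist":0,"claw":0}]'; python3 - <<'E'
from h import *
s,p,c,m=brush(); print(s["eef_pos"],s["contact_force"])
cv2.imwrite("pics/s3.png",cv2.resize(p[150:330,210:410],(667,600)))
pm=(np.hypot(c[...,0]-.59,c[...,1]-.018)<.06)&(c[...,2]>.045)&(c[...,2]<.058); pq=c[pm]; print("pot",cv2.minEnclosingCircle(pq[:,:2].astype(np.float32)))
E
```

```text
time: 6.77
eef_pos: [0.5898, 0.0168, 0.1408]
ee_rot: [-3.137, -0.0, 1.75]
contact_force: [0.9, -0.6, -0.6]
width: 0.0236
grip_force: 30.0
time: 7.18
eef_pos: [0.5923, 0.0182, 0.1234]
ee_rot: [3.139, 0.001, 1.752]
contact_force: [0.4, -0.2, 0.5]
width: 0.0241
grip_force: 30.0
[0.59228869 0.01820627 0.12336262] [ 0.4439533  -0.20558264  0.4771015 ]
pot ((0.5883395671844482, 0.01889345981180668), 0.04169299826025963)
```

View pics/s3.png

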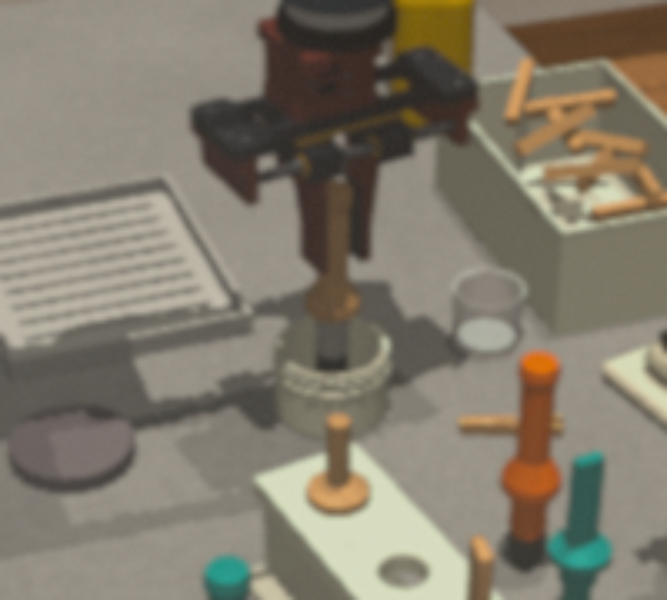

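The bristles and lower ferrule are inside the pot mouth (333,345), well clear of the walls. I'll go a little deeper, then lift out and carry on to the tray.

```bash
python3 -m jog '[{"x":0,"y":0,"z":0.8,"twist":0,"claw":0},{"x":0,"y":0,"z":0,"twist":0,"claw":0},{"x":0,"y":0,"z":0,"twist":0,"claw":0},{"x":0,"y":0,"z":0,"twist":0,"claw":0},{"x":0,"y":0,"z":0,"twist":0,"claw":0}]';python3 -m jog '[{"x":0,"y":0,"z":-1.5,"twist":0,"claw":0},{"x":0,"y":0,"z":-3.5,"twist":0,"claw":0},{"x":0,"y":0,"z":-4,"twist":0,"claw":0},{"x":0,"y":0,"z":-4,"twist":0,"claw":0},{"x":0,"y":0,"z":-3,"twist":0,"claw":0}]';python3 -m jog '[{"x":0,"y":0,"z":-1,"twist":0.08,"claw":0},{"x":0,"y":0,"z":0,"twist":0.085,"claw":0},{"x":3.4,"y":-1.4,"z":0,"twist":0,"claw":0},{"x":3.4,"y":-1.4,"z":0,"twist":0,"claw":0},{"x":3.4,"y":-1.4,"z":0,"twist":0,"claw":0}]';python3 -m jog '[{"x":3.4,"y":-1.4,"z":0,"twist":0,"claw":0},{"x":3.4,"y":-1.4,"z":0,"twist":0,"claw":0},{"x":3.4,"y":-1.4,"z":0,"twist":0,"claw":0},{"x":3.4,"y":-1.4,"z":0,"twist":0,"claw":0},{"x":3.4,"y":-1.4,"z":0,"twist":0,"claw":0}]';python3 -m jog '[{"x":2,"y":-1,"z":0,"twist":0,"claw":0},{"x":0.8,"y":-0.3,"z":0,"twist":0,"claw":0},{"x":0,"y":0,"z":0,"twist":0,"claw":0},{"x":0,"y":0,"z":0,"twist":0,"claw":0},{"x":0,"y":0,"z":0,"twist":0,"claw":0}]'; python3 - <<'E'
from h import *
s,p,c,m=brush(); q=c[m]; print(s["eef_pos"],s["ee_rot"],"tip z",np.percentile(q[:,2],[0,2]), q[q[:,2]<s["eef_pos"][2]-.06].min(0),q[q[:,2]<s["eef_pos"][2]-.06].max(0))
p,d=imaging.camera("wrist"); cv2.imwrite("pics/w2.png",p)
p,d=imaging.camera("top"); c=cloud("top",d)
pm=(np.hypot(c[...,0]-.59,c[...,1]-.018)<.06)&(c[...,2]>.045)&(c[...,2]<.058); print("pot",cv2.minEnclosingCircle(c[pm][:,:2].astype(np.float32)))
E
```

```text
time: 7.65
eef_pos: [0.5917, 0.0189, 0.1138]
ee_rot: [3.141, 0.0, 1.753]
contact_force: [-0.0, 0.3, 0.2]
width: 0.0239
grip_force: 30.0
time: 8.07
eef_pos: [0.5917, 0.0189, 0.2777]
ee_rot: [3.138, 0.001, 1.753]
contact_force: [0.3, -0.3, 0.7]
width: 0.0236
grip_force: 30.0
time: 8.48
eef_pos: [0.5474, 0.1207, 0.2837]
ee_rot: [3.141, -0.0, 1.586]
contact_force: [0.7, 0.2, 0.2]
width: 0.0233
grip_force: 30.0
time: 8.9
eef_pos: [0.474, 0.2904, 0.2841]
ee_rot: [3.141, -0.0, 1.588]
contact_force: [0.8, 1.1, -0.9]
width: 0.0235
grip_force: 30.0
time: 9.32
eef_pos: [0.4622, 0.3156, 0.2837]
ee_rot: [3.141, 0.0, 1.586]
contact_force: [-0.5, 0.0, -0.8]
width: 0.0237
grip_force: 30.0
[0.46222711 0.31557381 0.28372532] [3.14120788e+00 4.81923678e-04 1.58642378e+00] tip z [0.18162124 0.18612975] [0.4478813  0.30251518 0.18162124] [0.4720371  0.32246403 0.22337642]
pot ((0.5906369686126709, 0.018488597124814987), 0.039963509887456894)
```

```bash
python3 -m jog '[{"x":0,"y":0,"z":2.5,"twist":0,"claw":0},{"x":0,"y":0,"z":3.5,"twist":0,"claw":0},{"x":0,"y":0,"z":3.5,"twist":0,"claw":0},{"x":0,"y":0,"z":3.5,"twist":0,"claw":0},{"x":0,"y":0,"z":2,"twist":0,"claw":0}]';python3 -m jog '[{"x":0,"y":0,"z":1.5,"twist":0,"claw":0},{"x":0,"y":0,"z":0.9,"twist":0,"claw":0},{"x":0,"y":0,"z":0,"twist":0,"claw":0},{"x":0,"y":0,"z":0,"twist":0,"claw":0},{"x":0,"y":0,"z":0,"twist":0,"claw":0}]'; python3 -m jog '[{"x":0.6,"y":0,"z":0,"twist":0,"claw":0},{"x":0.6,"y":0,"z":0,"twist":0,"claw":0},{"x":0.6,"y":0,"z":0,"twist":0,"claw":0},{"x":0,"y":0,"z":0,"twist":0,"claw":0},{"x":0,"y":0,"z":0,"twist":0,"claw":0}]'
```

```text
time: 9.88
eef_pos: [0.4606, 0.3149, 0.129]
ee_rot: [-3.137, 0.003, 1.586]
contact_force: [0.0, -0.2, -1.1]
width: 0.0239
grip_force: 30.0
time: 10.3
eef_pos: [0.4623, 0.3168, 0.1113]
ee_rot: [3.14, -0.001, 1.587]
contact_force: [1.0, -0.5, -0.3]
width: 0.0235
grip_force: 30.0
time: 10.72
eef_pos: [0.4612, 0.3352, 0.1098]
ee_rot: [3.141, 0.0, 1.589]
contact_force: [0.9, -1.5, -0.5]
width: 0.0235
grip_force: 30.0
```

```bash
python3 -m jog '[{"x":0.8,"y":0,"z":0,"twist":0,"claw":0},{"x":0.8,"y":0,"z":0.2,"twist":0,"claw":0},{"x":0.8,"y":0,"z":0.2,"twist":0,"claw":0},{"x":0,"y":0,"z":0,"twist":0,"claw":0},{"x":0,"y":0,"z":0,"twist":0,"claw":0}]';python3 -m jog '[{"x":0.9,"y":0,"z":0.3,"twist":0,"claw":0},{"x":0.9,"y":0,"z":0.3,"twist":0,"claw":0},{"x":0.8,"y":0,"z":0.4,"twist":0,"claw":0},{"x":0,"y":0,"z":0,"twist":0,"claw":0},{"x":0,"y":0,"z":0,"twist":0,"claw":0}]'; python3 - <<'E'
from h import *
s=status.sense();p,d=imaging.camera("side");print(s["eef_pos"],s["contact_force"],s["wrist_torque"])
cv2.imwrite("pics/s4.png",cv2.resize(p[110:290,150:350],(667,600)))
E
```

```text
time: 11.13
eef_pos: [0.4605, 0.3592, 0.1051]
ee_rot: [-3.141, 0.001, 1.589]
contact_force: [-0.3, -1.0, 0.1]
width: 0.0237
grip_force: 30.0
time: 11.55
eef_pos: [0.4599, 0.385, 0.0948]
ee_rot: [-3.14, 0.001, 1.589]
contact_force: [0.0, -1.2, -0.5]
width: 0.0239
grip_force: 30.0
[0.4599426  0.38502975 0.0948293 ] [ 0.00908012 -1.18750533 -0.47216612] [-0.23382685  0.09548724 -0.04938736]
```

View pics/s4.png

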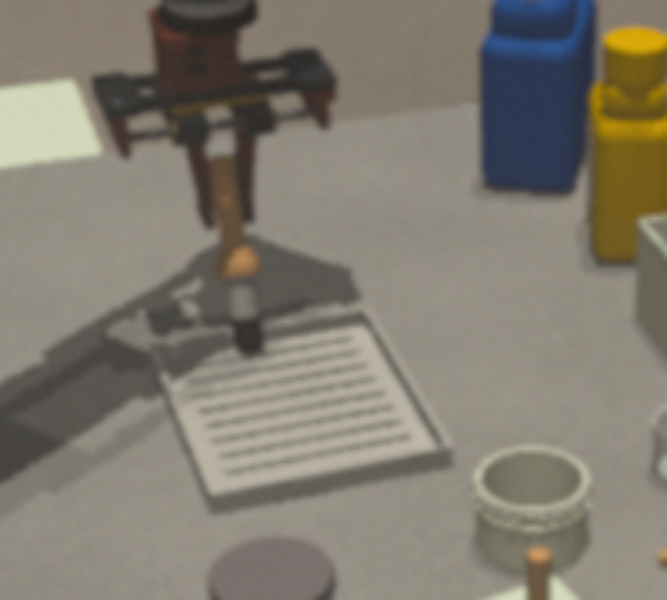

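The brush has pivoted in the pads: its bristles (250,345) rest at the tray's left wall and it leans about 30°, with only about 1.2 N of force. I'll continue the arc around the wall.

```bash
python3 -m jog '[{"x":0.8,"y":0,"z":0.5,"twist":0,"claw":0},{"x":0.7,"y":0,"z":0.5,"twist":0,"claw":0},{"x":0.7,"y":0,"z":0.5,"twist":0,"claw":0},{"x":0.5,"y":0,"z":0.7,"twist":0,"claw":0},{"x":0.5,"y":0,"z":0.8,"twist":0,"claw":0}]';python3 -m jog '[{"x":0.4,"y":0,"z":0.7,"twist":0,"claw":0},{"x":0,"y":0,"z":0,"twist":0,"claw":0},{"x":0.2,"y":0,"z":0.8,"twist":0,"claw":0},{"x":0.2,"y":0,"z":0.8,"twist":0,"claw":0},{"x":0.2,"y":0,"z":0.8,"twist":0,"claw":0}]';python3 -m jog '[{"x":0.1,"y":0,"z":0.8,"twist":0,"claw":0},{"x":0,"y":0,"z":0,"twist":0,"claw":0},{"x":0,"y":0,"z":0,"twist":0,"claw":0},{"x":0,"y":0,"z":0,"twist":0,"claw":0},{"x":0,"y":0,"z":0,"twist":0,"claw":0}]'; cat >> h.py <<'E'
def level(n="side",off=.019):
    s=status.sense(); p,d=imaging.camera(n); c=cloud(n,d); e=np.array(s["eef_pos"]); g=e+[0,0,off]
    q=c-g; R=Ro.from_euler("xyz",s["ee_rot"]).as_matrix(); a=q@R[:,0]; b=q@R[:,1]
    out=[]
    for lo in np.arange(-.13,.06,.01):
        m=(a>=lo)&(a<lo+.01)&(abs(b)<.022)&(abs(q[...,2])<.06)
        if m.sum()>3: k=c[m]; out.append([round(lo+.005,3),m.sum(),*k[:,2].min(keepdims=True).round(4),*np.percentile(k[:,2],[50,95]).round(4)])
    return s,p,np.array(out)
E
python3 - <<'E'
from h import *
s,p,o=level();print(s["eef_pos"],s["contact_force"]);print(o)
cv2.imwrite("pics/s5.png",cv2.resize(p[110:290,150:350],(667,600)))
E
```

```text
time: 12.02
eef_pos: [0.4599, 0.4179, 0.0654]
ee_rot: [3.141, -0.001, 1.588]
contact_force: [0.9, 1.2, 2.2]
width: 0.0235
grip_force: 30.0
time: 12.43
eef_pos: [0.4598, 0.4267, 0.034]
ee_rot: [3.141, -0.0, 1.588]
contact_force: [-0.7, 0.4, 0.6]
width: 0.0238
grip_force: 30.0
time: 12.85
eef_pos: [0.4598, 0.4276, 0.027]
ee_rot: [3.141, -0.0, 1.588]
contact_force: [0.2, -0.9, -0.2]
width: 0.0233
grip_force: 30.0
[0.45982763 0.42756924 0.02701305] [ 0.21101886 -0.88243546 -0.22442768]
[[-1.25e-01  5.90e+01 -4.00e-04  1.60e-02  2.72e-02]
 [-1.15e-01  4.70e+01  1.60e-03  2.71e-02  3.39e-02]
 [-1.05e-01  5.40e+01  6.00e-04  2.86e-02  3.90e-02]
 [-9.50e-02  3.70e+01  2.10e-03  3.40e-02  4.48e-02]
 [-8.50e-02  9.30e+01  1.70e-03  3.79e-02  5.39e-02]
 [-7.50e-02  6.50e+01  1.60e-02  4.88e-02  5.89e-02]
 [-6.50e-02  1.60e+01  2.37e-02  5.48e-02  5.79e-02]
 [-5.50e-02  2.60e+01  8.00e-04  5.69e-02  6.47e-02]
 [-4.50e-02  3.20e+01 -1.80e-03  5.25e-02  6.28e-02]
 [-3.50e-02  4.40e+01 -3.50e-03  6.07e-02  6.85e-02]
 [-2.50e-02  3.50e+01 -3.10e-03  6.94e-02  7.68e-02]
 [-1.50e-02  1.14e+02 -5.70e-03  7.08e-02  9.99e-02]
 [-5.00e-03  1.21e+02 -2.70e-03  7.36e-02  9.56e-02]
 [ 5.00e-03  3.80e+01 -4.80e-03  7.58e-02  9.39e-02]
 [ 1.50e-02  1.00e+01 -1.70e-03 -1.00e-04  5.38e-02]
 [ 2.50e-02  1.60e+01 -3.20e-03  1.00e-04  4.20e-03]
 [ 3.50e-02  1.10e+01 -2.90e-03 -4.00e-04  2.90e-03]
 [ 4.50e-02  7.00e+00 -2.10e-03  2.00e-04  2.70e-03]
 [ 5.50e-02  9.00e+00 -3.90e-03 -8.00e-04  9.00e-04]]
```

View pics/s5.png

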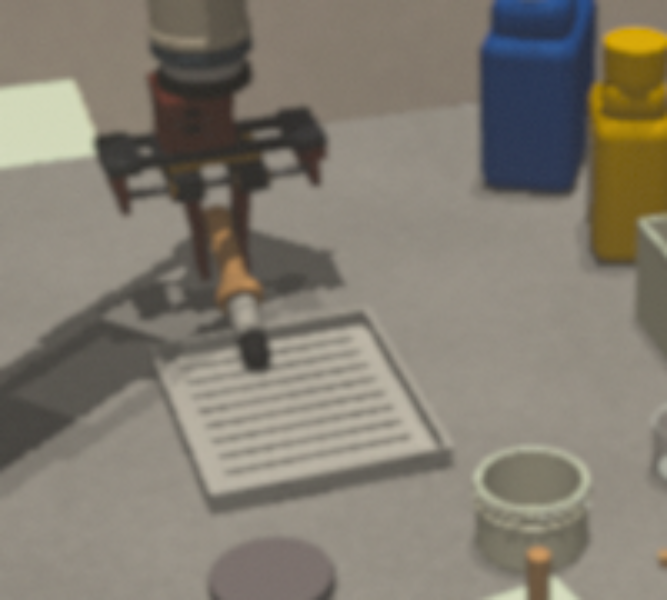

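The brush now lies across the left wall at about 20° to level, with the bristles at (255,350) inside the tray. I'll lower further.

```bash
python3 -m jog '[{"x":0.1,"y":0,"z":0.6,"twist":0,"claw":0},{"x":0,"y":0,"z":0.6,"twist":0,"claw":0},{"x":0,"y":0,"z":0.4,"twist":0,"claw":0},{"x":0,"y":0,"z":0,"twist":0,"claw":0},{"x":0,"y":0,"z":0,"twist":0,"claw":0}]'; python3 -m jog '[{"x":0,"y":0,"z":0,"twist":0,"claw":0},{"x":0,"y":0,"z":0,"twist":0,"claw":0}]'
python3 - <<'E'
from h import *
s,p,o=level();print(s["eef_pos"],s["contact_force"]);print(o[:13])
E
```

```text
time: 13.32
eef_pos: [0.4593, 0.4282, 0.0098]
ee_rot: [-3.141, 0.001, 1.588]
contact_force: [-0.1, -0.8, -0.3]
width: 0.0237
grip_force: 30.0
time: 13.48
eef_pos: [0.4596, 0.4286, 0.0107]
ee_rot: [-3.142, 0.0, 1.588]
contact_force: [0.2, -1.1, 0.1]
width: 0.0241
grip_force: 30.0
[0.45964996 0.42858027 0.01068713] [ 0.23917414 -1.11812763  0.0684882 ]
[[-1.25e-01  4.40e+01 -2.00e-04  2.28e-02  3.24e-02]
 [-1.15e-01  4.70e+01  1.30e-03  2.83e-02  3.48e-02]
 [-1.05e-01  3.70e+01  1.00e-03  3.14e-02  4.06e-02]
 [-9.50e-02  5.00e+01  3.30e-03  3.20e-02  4.14e-02]
 [-8.50e-02  9.80e+01  1.70e-03  3.98e-02  5.16e-02]
 [-7.50e-02  4.00e+01  1.58e-02  4.08e-02  5.28e-02]
 [-6.50e-02  7.00e+00  4.51e-02  4.88e-02  4.99e-02]
 [-5.50e-02  2.10e+01  3.00e-03  4.84e-02  5.21e-02]
 [-4.50e-02  3.10e+01 -2.00e-03  4.78e-02  5.50e-02]
 [-3.50e-02  3.40e+01 -3.20e-03  4.90e-02  5.90e-02]
 [-2.50e-02  2.90e+01 -6.00e-04  5.41e-02  6.13e-02]
 [-1.50e-02  1.32e+02 -4.20e-03  5.71e-02  8.25e-02]
 [-5.00e-03  9.30e+01 -4.30e-03  6.15e-02  7.81e-02]]
```

Lowering stopped giving more rotation: the pivot sits higher on the pads than assumed, so about 15° remains. I'll lift and measure the brush in free air.

```bash
python3 -m jog '[{"x":0,"y":0,"z":-2,"twist":0,"claw":0},{"x":0,"y":0,"z":-4,"twist":0,"claw":0},{"x":0,"y":0,"z":-4,"twist":0,"claw":0},{"x":0,"y":0,"z":-4,"twist":0,"claw":0},{"x":0,"y":0,"z":-4,"twist":0,"claw":0}]'; python3 -m jog '[{"x":0,"y":0,"z":-1,"twist":0,"claw":0},{"x":0,"y":0,"z":0,"twist":0,"claw":0},{"x":0,"y":0,"z":0,"twist":0,"claw":0}]'
cat >> h.py <<'E'
def axis(n="side"):
    s=status.sense(); p,d=imaging.camera(n); c=cloud(n,d); q=(c-np.array(s["eef_pos"]))@Ro.from_euler("xyz",s["ee_rot"]).as_matrix()
    m=(abs(q[...,1])<.025)&(abs(q[...,2]+.03)<.07); out=[]
    for lo in np.arange(-.15,.05,.01):
        k=q[m&(q[...,0]>=lo)&(q[...,0]<lo+.01)]
        if len(k)>5: out.append([lo+.005,len(k),*k[:,1:].min(0),*k[:,1:].max(0)])
    return s,p,np.array(out)
E
python3 - <<'E'
from h import *
np.set_printoptions(suppress=True,precision=4)
s,p,o=axis();print(s["eef_pos"]);print(o)
pa,da=imaging.camera("wrist"); np.savez("wr.npz",p=pa,d=da)
cv2.imwrite("pics/c1.png",np.hstack([cv2.resize(p[80:230,150:300],(400,400)),cv2.resize(pa,(400,300))[:,:].repeat(1,0) if 0 else cv2.copyMakeBorder(cv2.resize(pa,(400,300)),0,100,0,0,cv2.BORDER_CONSTANT)]))
E
```

```text
time: 13.95
eef_pos: [0.4593, 0.4286, 0.1926]
ee_rot: [3.141, -0.0, 1.588]
contact_force: [1.8, 0.5, -0.5]
width: 0.0238
grip_force: 30.0
time: 14.2
eef_pos: [0.4598, 0.4289, 0.2006]
ee_rot: [3.141, -0.001, 1.588]
contact_force: [-0.5, -0.9, -0.8]
width: 0.0239
grip_force: 30.0
[0.4598 0.4289 0.2006]
[[ -0.135   51.      -0.0137  -0.0099   0.0074   0.012 ]
 [ -0.125   36.      -0.0151  -0.0107   0.0076   0.0126]
 [ -0.115   32.      -0.0139  -0.0174   0.0085   0.0023]
 [ -0.105   26.      -0.0141  -0.0209   0.0081  -0.0025]
 [ -0.095   36.      -0.015   -0.0239   0.0081  -0.0019]
 [ -0.085   56.      -0.0198  -0.0373   0.0132  -0.008 ]
 [ -0.075   62.      -0.0211  -0.038    0.015   -0.006 ]
 [ -0.065   12.      -0.018   -0.0343   0.0127   0.0002]
 [ -0.055   19.      -0.0101  -0.0373   0.0075  -0.0281]
 [ -0.045   28.      -0.0124  -0.0439   0.0068  -0.0259]
 [ -0.035   74.      -0.0246  -0.0994   0.0242  -0.0308]
 [ -0.025   63.      -0.0214  -0.099    0.0242  -0.0334]
 [ -0.015  161.      -0.0249  -0.0971   0.0234  -0.0013]
 [ -0.005  141.      -0.0245  -0.0963   0.0244  -0.0031]
 [  0.005   31.      -0.024   -0.0964   0.0139  -0.0052]
 [  0.015    8.       0.0112  -0.0928   0.0136  -0.0695]]
```

View pics/c1.png

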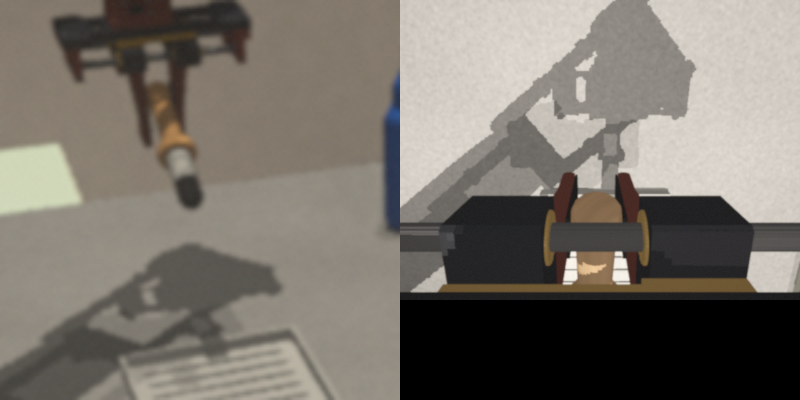

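The left half shows the brush held near its knob, tilted about 20° with the bristles low at (188,190). The right half, the wrist view, shows the knob (598,215) pinched between the fingers. Next I'll check whether the brush creeps in the grip.

```bash
cat >> h.py <<'E'
def slope(n="side"):
    # brush axis from the top edge (bristle/ferrule radius 12, shaft radius 10.5)
    s,p,o=axis(n); a=o[:,0]; L=[]
    for r in o:
        if -.136<r[0]<-.092: L.append((r[0],r[3]+.0122))
        elif -.061<r[0]<-.039: L.append((r[0],r[3]+.0105))
    L=np.array(L); k=np.polyfit(L[:,0],L[:,1],1); return s,p,np.degrees(np.arctan(-k[0])),k[1],L
E
for i in 1 2; do python3 - <<'E'
from h import *
r=[slope()[2:4] for _ in range(3)];print(np.round(r,4), status.sense()["eef_pos"])
E
[ $i = 1 ] && python3 -m jog '[{"x":0,"y":0,"z":0,"twist":0,"claw":0},{"x":0,"y":0,"z":0,"twist":0,"claw":0},{"x":0,"y":0,"z":0,"twist":0,"claw":0},{"x":0,"y":0,"z":0,"twist":0,"claw":0},{"x":0,"y":0,"z":0,"twist":0,"claw":0}]' | head -1; done
```

```text
[[36.5121 -0.0893]
 [21.0761 -0.0493]
 [38.9545 -0.098 ]] [0.45901403 0.42815845 0.19783656]
time: 14.87
[[36.7075 -0.0899]
 [21.362  -0.0495]
 [22.1917 -0.0505]] [0.45964803 0.42867984 0.20077727]
```

The tilt is stable at about 21°, with the pivot about 50 mm above the TCP, so it doesn't creep. The rack plate is fixed and 85 mm high, so its free near end suits finishing the levelling. I'll carry the brush there with the tip just over the edge, clear of the spatula.

```bash
python3 -m jog '[{"x":0,"y":0,"z":0,"twist":-0.08,"claw":0},{"x":0,"y":0,"z":0,"twist":-0.08,"claw":0},{"x":-2,"y":-0.3,"z":0,"twist":0,"claw":0},{"x":-3.5,"y":-0.5,"z":0,"twist":0,"claw":0},{"x":-3.5,"y":-0.5,"z":0,"twist":0,"claw":0}]';python3 -m jog '[{"x":-3.5,"y":-0.5,"z":0,"twist":0,"claw":0},{"x":-3.5,"y":-0.5,"z":0,"twist":0,"claw":0},{"x":-3.5,"y":-0.5,"z":0,"twist":0,"claw":0},{"x":-3.5,"y":-0.5,"z":0,"twist":0,"claw":0},{"x":-3.5,"y":-0.5,"z":0,"twist":0,"claw":0}]';python3 -m jog '[{"x":-3.5,"y":-0.5,"z":0,"twist":0,"claw":0},{"x":-3.5,"y":-0.5,"z":0,"twist":0,"claw":0},{"x":-3.5,"y":-0.5,"z":0,"twist":0,"claw":0},{"x":-3,"y":-0.3,"z":0,"twist":0,"claw":0},{"x":0,"y":0,"z":0,"twist":0,"claw":0}]';python3 -m jog '[{"x":0,"y":0,"z":0,"twist":0,"claw":0},{"x":0,"y":0,"z":0,"twist":0,"claw":0}]'; cat >> h.py <<'E'
def tipxy():
    s=status.sense(); p,d=imaging.camera("top"); c=cloud("top",d); q=(c-np.array(s["eef_pos"]))@Ro.from_euler("xyz",s["ee_rot"]).as_matrix()
    m=(abs(q[...,1])<.03)&(q[...,0]>-.17)&(q[...,0]<-.10)&(q[...,2]>-.06)&(q[...,2]<.04)&(c[...,2]>.1)
    k=q[m]; return s,p,c,k
E
python3 - <<'E'
from h import *
s,p,c,k=tipxy(); print(s["eef_pos"],s["ee_rot"],len(k)); print("tip tool",k.min(0),k.max(0))
Rm=Ro.from_euler("xyz",s["ee_rot"]).as_matrix()
m=(c[...,2]>.075)&(c[...,2]<.095)&(np.hypot(c[...,0]-.54,c[...,1]+.248)<.14); q=(c[m]-s["eef_pos"])@Rm; print("rack in tool",np.percentile(q,[.5,99.5],axis=0))
m=(c[...,2]>.1)&(c[...,2]<.165)&(np.hypot(c[...,0]-.5266,c[...,1]+.172)<.02); q=(c[m]-s["eef_pos"])@Rm; print("spat in tool",q.mean(0), m.sum())
print("slope",[np.round(slope()[2:4],3) for _ in range(2)])
E
```

```text
time: 15.43
eef_pos: [0.4623, 0.3374, 0.2001]
ee_rot: [-3.141, 0.0, 1.75]
contact_force: [1.8, 0.1, 0.2]
width: 0.0235
grip_force: 30.0
time: 15.85
eef_pos: [0.4686, 0.1595, 0.2009]
ee_rot: [3.141, -0.0, 1.748]
contact_force: [1.5, -0.7, -0.8]
width: 0.0235
grip_force: 30.0
time: 16.27
eef_pos: [0.475, 0.0205, 0.2009]
ee_rot: [3.141, 0.002, 1.742]
contact_force: [-0.7, 0.2, -0.4]
width: 0.0233
grip_force: 30.0
time: 16.43
eef_pos: [0.4749, 0.0255, 0.2008]
ee_rot: [3.141, -0.001, 1.748]
contact_force: [0.2, -0.3, -0.7]
width: 0.0237
grip_force: 30.0
[0.47491936 0.02551662 0.20077062] [ 3.14125088e+00 -6.05958203e-04  1.74750842e+00] 289
tip tool [-0.13777877 -0.01295429 -0.01913977] [-0.10001966  0.00980966  0.00653033]
rack in tool [[-0.39562489 -0.11315475  0.10591332]
 [-0.16487323  0.13386204  0.12497824]]
spat in tool [-0.20388967  0.01632386  0.06479111] 65
slope [array([21.582, -0.049]), array([21.173, -0.048])]
```

```bash
python3 -m jog '[{"x":-1.5,"y":-0.2,"z":0,"twist":0,"claw":0},{"x":-1.6,"y":-0.3,"z":0,"twist":0,"claw":0},{"x":0,"y":0,"z":3,"twist":0,"claw":0},{"x":0,"y":0,"z":3.5,"twist":0,"claw":0},{"x":0,"y":0,"z":2.5,"twist":0,"claw":0}]';python3 -m jog '[{"x":0,"y":0,"z":0,"twist":0,"claw":0},{"x":0,"y":0,"z":0,"twist":0,"claw":0},{"x":0,"y":0,"z":0.7,"twist":0,"claw":0},{"x":0,"y":0,"z":0.8,"twist":0,"claw":0},{"x":0,"y":0,"z":0.8,"twist":0,"claw":0}]'; python3 - <<'E'
from h import *
s,p,c,k=tipxy(); print(s["eef_pos"],s["contact_force"],"tip tool",k.min(0),k.max(0))
print("slope",[np.round(slope()[2:4],3) for _ in range(2)])
E
```

```text
time: 17.0
eef_pos: [0.475, -0.0054, 0.1084]
ee_rot: [-3.141, -0.0, 1.749]
contact_force: [0.1, -0.1, -0.9]
width: 0.0235
grip_force: 30.0
time: 17.42
eef_pos: [0.4766, -0.0037, 0.0896]
ee_rot: [3.137, -0.004, 1.75]
contact_force: [-3.2, 18.6, 7.2]
width: 0.0239
grip_force: 30.0
[ 0.47660847 -0.00372233  0.08962051] [-3.23518424 18.56960273  7.17743028] tip tool [-0.1698884  -0.01298357 -0.05341674] [-0.10002664  0.02452955 -0.01089104]
slope [array([16.163, -0.048]), array([15.994, -0.047])]
```

The force is mostly along the brush, so the tip is butting against something. I'll back off along it and re-measure.

```bash
python3 -m jog '[{"x":0.5,"y":0,"z":-0.3,"twist":0,"claw":0},{"x":0.5,"y":0,"z":-0.5,"twist":0,"claw":0},{"x":0,"y":0,"z":0,"twist":0,"claw":0},{"x":0,"y":0,"z":0,"twist":0,"claw":0}]'; python3 - <<'E'
from h import *
s,p,c,k=tipxy(); print(s["eef_pos"],s["contact_force"])
Rm=Ro.from_euler("xyz",s["ee_rot"]).as_matrix(); q=(c-s["eef_pos"])@Rm
for lo in np.arange(-.2,-.09,.008):
    m=(abs(q[...,1]+.002)<.006)&(q[...,0]>=lo)&(q[...,0]<lo+.008)&(c[...,2]>-.1)&(c[...,2]<.3)
    if m.any(): print(round(lo+.004,3),m.sum(),np.percentile(c[...,2][m],[10,50,90]).round(4))
m=(c[...,2]>.1)&(c[...,2]<.165)&(np.hypot(c[...,0]-.5266,c[...,1]+.172)<.02);print("spat",c[m].mean(0),c[m].max(0))
m=(c[...,2]>.08)&(c[...,2]<.09)&(np.hypot(c[...,0]-.54,c[...,1]+.248)<.14); print("rack end",np.percentile(q[m],99.5,axis=0))
print("slope",[np.round(slope()[2:4],3) for _ in range(2)])
E
```

```text
time: 17.9
eef_pos: [0.4742, 0.0035, 0.0965]
ee_rot: [3.14, 0.001, 1.748]
contact_force: [0.6, -0.4, 0.4]
width: 0.0235
grip_force: 30.0
[0.47417286 0.00350956 0.09647499] [ 0.6094157  -0.4424487   0.36587954]
-0.196 28 [0.0822 0.0849 0.0861]
-0.188 25 [0.0837 0.0852 0.0873]
-0.18 28 [0.0827 0.0844 0.0885]
-0.172 29 [0.0836 0.0853 0.0879]
-0.164 25 [0.0825 0.0849 0.0867]
-0.156 28 [0.0812 0.0849 0.0867]
-0.148 29 [0.0762 0.0841 0.0863]
-0.14 20 [0.0511 0.0862 0.0998]
-0.132 26 [0.1008 0.1047 0.1076]
-0.124 27 [0.1041 0.1072 0.1086]
-0.116 26 [0.1081 0.1101 0.1132]
-0.108 28 [0.1114 0.1135 0.1149]
-0.1 28 [0.1127 0.115  0.1176]
-0.092 29 [0.1164 0.119  0.1223]
spat [ 0.52667779 -0.17226113  0.13440431] [ 0.53357917 -0.16700752  0.14443804]
rack end [-0.1435013   0.13555782  0.01635649]
slope [array([19.457, -0.047]), array([18.978, -0.046])]
```

The tip's end face had caught the plate's end, with the tip at −0.138 and the plate edge at −0.1435. I'll raise, move 2 cm further over, then lower while easing back.

```bash
python3 -m jog '[{"x":0,"y":0,"z":-1.8,"twist":0,"claw":0},{"x":0,"y":0,"z":0,"twist":0,"claw":0},{"x":-1,"y":-0.1,"z":0,"twist":0,"claw":0},{"x":-1,"y":-0.1,"z":0,"twist":0,"claw":0},{"x":0,"y":0,"z":0.8,"twist":0,"claw":0}]';python3 -m jog '[{"x":0,"y":0,"z":0.8,"twist":0,"claw":0},{"x":0.1,"y":0,"z":0.6,"twist":0,"claw":0},{"x":0.2,"y":0,"z":0.6,"twist":0,"claw":0},{"x":0.2,"y":0,"z":0.6,"twist":0,"claw":0},{"x":0,"y":0,"z":0,"twist":0,"claw":0}]'; python3 - <<'E'
from h import *
s,p,c,k=tipxy(); print(s["eef_pos"],s["contact_force"])
Rm=Ro.from_euler("xyz",s["ee_rot"]).as_matrix(); q=(c-s["eef_pos"])@Rm
for lo in np.arange(-.164,-.09,.008):
    m=(abs(q[...,1]+.002)<.006)&(q[...,0]>=lo)&(q[...,0]<lo+.008)&(c[...,2]>-.1)&(c[...,2]<.3)
    if m.any(): print(round(lo+.004,3),m.sum(),np.percentile(c[...,2][m],[10,50,90]).round(4))
print("slope",[np.round(slope()[2:4],3) for _ in range(2)])
E
```

```text
time: 18.47
eef_pos: [0.4759, -0.0186, 0.1062]
ee_rot: [3.14, 0.002, 1.746]
contact_force: [0.2, -0.4, -0.4]
width: 0.0237
grip_force: 30.0
time: 18.88
eef_pos: [0.4735, -0.011, 0.0777]
ee_rot: [-3.139, -0.001, 1.748]
contact_force: [0.2, -1.1, 0.0]
width: 0.0234
grip_force: 30.0
[ 0.47347104 -0.01103697  0.07770735] [ 0.24354661 -1.1014217   0.01776316]
-0.16 26 [0.0828 0.0846 0.0879]
-0.152 29 [0.0824 0.0849 0.0861]
-0.144 18 [0.0839 0.1031 0.1079]
-0.136 27 [0.1048 0.1067 0.1091]
-0.128 29 [0.1064 0.1091 0.1112]
-0.12 27 [0.1086 0.1099 0.112 ]
-0.112 27 [0.1095 0.1119 0.1139]
-0.104 28 [0.1106 0.113  0.1155]
-0.096 30 [0.1132 0.1151 0.117 ]
-0.088 22 [0.1145 0.116  0.1177]
slope [array([11.574, -0.048]), array([10.634, -0.046])]
```

```bash
python3 -m jog '[{"x":0.1,"y":0,"z":0.7,"twist":0,"claw":0},{"x":0.1,"y":0,"z":0.7,"twist":0,"claw":0},{"x":0.1,"y":0,"z":0.8,"twist":0,"claw":0},{"x":0.1,"y":0,"z":0.7,"twist":0,"claw":0},{"x":0,"y":0,"z":0,"twist":0,"claw":0}]'; python3 -m jog '[{"x":0,"y":0,"z":0,"twist":0,"claw":0},{"x":0,"y":0,"z":0,"twist":0,"claw":0}]'; cat >> h.py <<'E'
def topprof():
    s,p,c,k=tipxy(); Rm=Ro.from_euler("xyz",s["ee_rot"]).as_matrix(); q=(c-s["eef_pos"])@Rm; L=[]
    for lo in np.arange(-.164,-.05,.008):
        m=(abs(q[...,1]+.002)<.006)&(q[...,0]>=lo)&(q[...,0]<lo+.008)&(q[...,2]>-.12)&(q[...,2]<.06)
        if m.sum()>5: L.append((lo+.004,np.median(c[...,2][m])))
    L=np.array(L); w=(L[:,0]>-.14)&(L[:,0]<-.092)
    return s,p,c,L,np.degrees(np.arctan(np.polyfit(L[w,0],L[w,1],1)[0]))
E
python3 - <<'E'
from h import *
for _ in range(2):
    s,p,c,L,a=topprof(); print("top slope",a)
print(s["eef_pos"],s["contact_force"]); print(L.round(4).tolist())
print("slope",[np.round(slope()[2:4],3) for _ in range(2)])
m=(c[...,2]>.1)&(c[...,2]<.165)&(np.hypot(c[...,0]-.5266,c[...,1]+.172)<.02);print("spat",c[m].mean(0))
E
```

```text
time: 19.45
eef_pos: [0.4725, -0.0074, 0.0483]
ee_rot: [-3.138, -0.001, 1.748]
contact_force: [0.7, -0.1, 0.3]
width: 0.0235
grip_force: 30.0
time: 19.62
eef_pos: [0.4736, -0.0077, 0.0506]
ee_rot: [-3.141, -0.0, 1.748]
contact_force: [-0.2, -0.0, 0.9]
width: 0.0238
grip_force: 30.0
top slope 1.253496421380967
top slope 0.7062623128465804
[ 0.47375332 -0.00772632  0.05086436] [-0.47821435  0.89983509 -0.18032791]
[[-0.16, 0.0841], [-0.152, 0.0851], [-0.144, 0.1062], [-0.136, 0.1072], [-0.128, 0.1075], [-0.12, 0.1068], [-0.112, 0.1075], [-0.104, 0.1076], [-0.096, 0.1077], [-0.088, 0.107]]
slope [array([-0.234, -0.046]), array([ 0.776, -0.048])]
spat [ 0.5267472  -0.17234871  0.13485697]
```

The brush is level to within about 1°. I'll lift it off the rack and check that it stays there.

```bash
python3 -m jog '[{"x":0,"y":0,"z":-1.5,"twist":0,"claw":0},{"x":0,"y":0,"z":-3,"twist":0,"claw":0},{"x":0,"y":0,"z":-3.5,"twist":0,"claw":0},{"x":0,"y":0,"z":-3.5,"twist":0,"claw":0},{"x":0,"y":0,"z":-2.5,"twist":0,"claw":0}]'; python3 -m jog '[{"x":0,"y":0,"z":-1,"twist":0,"claw":0},{"x":0,"y":0,"z":0,"twist":0,"claw":0},{"x":0,"y":0,"z":0,"twist":0,"claw":0}]';python3 - <<'E'
from h import *
for _ in range(2):
    s,p,c,L,a=topprof(); print("top slope",a)
print(s["eef_pos"],s["contact_force"]); print(L.round(4).tolist())
print("slope",[np.round(slope()[2:4],3) for _ in range(3)])
Rm=Ro.from_euler("xyz",s["ee_rot"]).as_matrix()
print("to go tool (yaw now)",Rm.T@(np.array([.475,.355,.25])-s["eef_pos"]))
E
```

```text
time: 20.23
eef_pos: [0.4741, -0.0078, 0.1942]
ee_rot: [3.138, 0.001, 1.748]
contact_force: [0.5, 0.6, -0.7]
width: 0.0241
grip_force: 30.0
time: 20.48
eef_pos: [0.4736, -0.0077, 0.1997]
ee_rot: [-3.141, -0.0, 1.748]
contact_force: [-0.1, 1.1, -0.1]
width: 0.0235
grip_force: 30.0
top slope 3.147222586299614
top slope 4.0802076008783805
[ 0.47314729 -0.00765222  0.19853519] [-0.07867565 -0.91755279 -1.18988883]
[[-0.144, 0.2423], [-0.136, 0.245], [-0.128, 0.2453], [-0.12, 0.2459], [-0.112, 0.2475], [-0.104, 0.247], [-0.096, 0.2477], [-0.088, 0.2476]]
slope [array([ 4.608, -0.047]), array([ 4.203, -0.047]), array([ 3.864, -0.047])]
to go tool (yaw now) [ 0.35669659  0.06554612 -0.05138036]
```

It sagged to about 4° with the bristles slightly low. I'll press once more, a few degrees past level, to cancel that.

```bash
python3 -m jog '[{"x":0,"y":0,"z":2.5,"twist":0,"claw":0},{"x":0,"y":0,"z":3.5,"twist":0,"claw":0},{"x":0,"y":0,"z":3.5,"twist":0,"claw":0},{"x":0,"y":0,"z":2.5,"twist":0,"claw":0},{"x":0,"y":0,"z":1.5,"twist":0,"claw":0}]'; python3 -m jog '[{"x":0,"y":0,"z":0.8,"twist":0,"claw":0},{"x":0,"y":0,"z":0.8,"twist":0,"claw":0},{"x":0,"y":0,"z":0.8,"twist":0,"claw":0},{"x":0,"y":0,"z":0,"twist":0,"claw":0},{"x":0,"y":0,"z":0,"twist":0,"claw":0}]';python3 - <<'E'
from h import *
s,p,c,L,a=topprof(); print("top slope",a,s["eef_pos"],s["contact_force"])
print("slope",[np.round(slope()[2:4],3) for _ in range(2)])
E
python3 -m jog '[{"x":0,"y":0,"z":-1,"twist":0,"claw":0},{"x":0,"y":0,"z":-2.5,"twist":0,"claw":0},{"x":0,"y":0,"z":-3.5,"twist":0,"claw":0},{"x":0,"y":0,"z":-3.5,"twist":0,"claw":0},{"x":0,"y":0,"z":-2.5,"twist":0,"claw":0}]'; python3 -m jog '[{"x":0,"y":0,"z":-1.5,"twist":0,"claw":0},{"x":0,"y":0,"z":-0.5,"twist":0,"claw":0},{"x":0,"y":0,"z":0,"twist":0,"claw":0}]';python3 - <<'E'
from h import *
s,p,c,L,a=topprof(); print("top slope",a,s["eef_pos"])
print("slope",[np.round(slope()[2:4],3) for _ in range(3)])
E
```

```text
time: 21.15
eef_pos: [0.4712, -0.0075, 0.0607]
ee_rot: [-3.135, -0.002, 1.748]
contact_force: [-2.0, -0.4, -0.2]
width: 0.0239
grip_force: 30.0
time: 21.57
eef_pos: [0.474, -0.0077, 0.0421]
ee_rot: [3.141, 0.0, 1.748]
contact_force: [-1.1, 0.5, 0.3]
width: 0.0237
grip_force: 30.0
top slope -3.1912681474750215 [ 0.47399132 -0.00772172  0.04214276] [-1.07503143  0.47530191  0.29158259]
slope [array([-2.457, -0.049]), array([-3.21 , -0.047])]
time: 22.13
eef_pos: [0.4742, -0.0077, 0.1762]
ee_rot: [3.137, 0.001, 1.748]
contact_force: [0.1, -0.4, 0.0]
width: 0.0238
grip_force: 30.0
time: 22.38
eef_pos: [0.4744, -0.0077, 0.194]
ee_rot: [3.138, 0.001, 1.748]
contact_force: [0.3, -0.4, -1.0]
width: 0.0241
grip_force: 30.0
top slope 0.8917801748439209 [ 0.47441825 -0.00773095  0.1940399 ]
slope [array([ 0.896, -0.047]), array([17.869, -0.082]), array([ 1.584, -0.048])]
```

```bash
python3 -m jog '[{"x":1,"y":0.1,"z":0,"twist":0,"claw":0},{"x":1.8,"y":0.2,"z":0,"twist":0,"claw":0},{"x":2.5,"y":0.3,"z":0,"twist":0,"claw":0},{"x":2.8,"y":0.3,"z":0,"twist":0,"claw":0},{"x":2.8,"y":0.3,"z":0,"twist":0,"claw":0}]'; python3 -m jog '[{"x":2.8,"y":0.3,"z":0,"twist":0,"claw":0},{"x":2.8,"y":0.3,"z":0,"twist":0,"claw":0},{"x":2.8,"y":0.3,"z":0,"twist":0,"claw":0},{"x":2.8,"y":0.3,"z":0,"twist":0,"claw":0},{"x":2.8,"y":0.4,"z":0,"twist":0,"claw":0}]';python3 -m jog '[{"x":2.8,"y":0.4,"z":0,"twist":0,"claw":0},{"x":2.8,"y":0.3,"z":0,"twist":0,"claw":0},{"x":2.8,"y":0.3,"z":0,"twist":0,"claw":0},{"x":2.2,"y":0.2,"z":0,"twist":0,"claw":0},{"x":1.4,"y":0.2,"z":0,"twist":0,"claw":0}]'; python3 -m jog '[{"x":0.8,"y":0.1,"z":0,"twist":0,"claw":0},{"x":0,"y":0,"z":0,"twist":0,"claw":0},{"x":0,"y":0,"z":0,"twist":0,"claw":0},{"x":0,"y":0,"z":0,"twist":0,"claw":0},{"x":0,"y":0,"z":0,"twist":0,"claw":0}]';python3 - <<'E'
from h import *
s,p,c,L,a=topprof(); print("top slope",a,s["eef_pos"],s["joint_velocities"].__class__)
print("slope",[np.round(slope()[2:4],3) for _ in range(3)])
R=Ro.from_euler("xyz",s["ee_rot"]).as_matrix(); print("tip",np.array(s["eef_pos"])+R@[-.15,0,-.048], L.round(3).tolist())
m=(np.hypot(c[...,0]-.59,c[...,1]-.018)<.06)&(c[...,2]>.045)&(c[...,2]<.065); print("pot",cv2.minEnclosingCircle(c[m][:,:2].astype(np.float32)))
o=np.load("top.npz"); cv2.imwrite("pics/end.png",np.hstack([cv2.resize(p,(400,300)),cv2.resize(o["p"],(400,300))]))
E
```

```text
time: 23.0
eef_pos: [0.4655, 0.1032, 0.1906]
ee_rot: [-3.14, -0.0, 1.747]
contact_force: [-0.0, -0.3, 0.1]
width: 0.0233
grip_force: 30.0
time: 23.42
eef_pos: [0.4562, 0.2443, 0.1906]
ee_rot: [-3.14, 0.0, 1.748]
contact_force: [0.3, -1.3, -0.0]
width: 0.0237
grip_force: 30.0
time: 23.83
eef_pos: [0.4485, 0.3655, 0.1902]
ee_rot: [-3.139, 0.0, 1.75]
contact_force: [-0.9, -0.5, 0.4]
width: 0.0239
grip_force: 30.0
time: 24.25
eef_pos: [0.45, 0.37, 0.1919]
ee_rot: [3.141, 0.0, 1.746]
contact_force: [0.4, 0.4, 0.4]
width: 0.0236
grip_force: 30.0
top slope 0.5032299240715868 [0.44999169 0.36996696 0.19186869] <class 'numpy.ndarray'>
slope [array([ 1.654, -0.048]), array([18.342, -0.084]), array([ 1.666, -0.048])]
tip [0.47617606 0.2222756  0.23988577] [[-0.144, 0.243], [-0.136, 0.246], [-0.128, 0.247], [-0.12, 0.247], [-0.112, 0.248], [-0.104, 0.247], [-0.096, 0.247], [-0.088, 0.247], [-0.08, 0.254], [-0.072, 0.253], [-0.064, 0.248], [-0.056, 0.246], [-0.048, 0.246]]
pot ((0.5910307168960571, 0.017999622970819473), 0.040163304656744)
```

View pics/end.png

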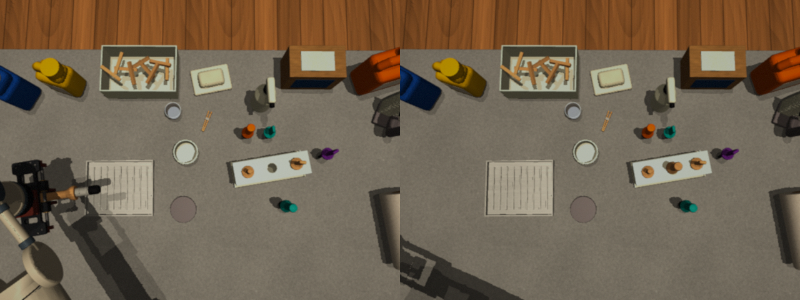

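The left half of the final picture shows the brush level, with its bristle tip (98,190) over the tray. The pot, rack tools and look-alikes sit exactly as in the right half, the start image. Handing in.

```bash
python3 -c "
from workcell import bot;print(bot.close_job())"
```

```text
the job is handed in; nothing more can be done
None
```

The job is handed in at about 24.5 s: I dipped the brush in the pot and am holding it within about 2° of level, tip over the tray about 24 cm up, gripped by its knob; I levelled it by pressing it against the tray wall and the rack's end, and the pot measures unmoved.

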